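# Find the load notch of a bottle mixer by feel and load a bottle from a partitioned carton

### The job

Get the bottle mixer ready: turn its carousel slowly clockwise (seen from above) by the black bar knob until you feel the spring pin drop into the hidden load notch, so that the carousel is locked. Then take the shouldered bottle with the narrow tall cap out of the partitioned carton, lifting it clear of the dividers, stand it upright and fully down in the carousel's cup, and let go with the carousel still locked. Keep the bottle from being laid over, and leave the can, the jar, the pump dispenser and the glove box where they are.

Things in the scene. Friction and masses are not known exactly. Their poses are not given: they have to be found in the camera images.
- mixer: Bottle mixer, fixed: round white housing 256 mm across, 46 mm high, origin under its centre on the counter (height 0); its yaw means nothing. On it turns the carousel, an aluminium disc 232 mm across, upper face 58 mm above the counter. It carries a central knob, a cup, a pin and, 109 degrees either side of the cup and 78 mm out, two bolted steel weights 48 mm across, tops 79 mm up.
- knob_grip (a point): Grip point on the black bar knob, on the carousel's vertical turning axis, 117 mm above the counter. The bar is 70 mm long (this point's x, which points to the cup), 16 mm wide (y), and spans heights 98 to 132 mm, on a 28 mm stem. Turning it turns the whole carousel. Nothing else within 40 mm of the axis stands above the disc.
- carousel (a joint): Angle of the carousel in rad, growing clockwise seen from above; starts at 0 to 0.7, stop at 3.0. It stays where left. The unseen load notch is somewhere between 1.2 and 2.0. Steady drag 0.1 to 0.2 N m; at the notch the torque dips, pulling ahead over about 0.1 rad, then climbs to 0.7 N m or more if one goes on. Turn below 0.4 rad/s: faster, the pin may skip the notch.
- pin_top (a point): Centre of the top of the sprung steel index pin, upright in the carousel 85 mm from the turning axis, opposite the cup; mushroom head 24 mm across, 6 mm thick. The top is 84 mm above the counter while the pin rides on the hidden track and 78 mm once it has dropped into the load notch (head then rests on its 32 mm collar). Only the notch lets it drop; pressing on it does nothing.
- cradle_floor (a point): Centre of the inner floor of the carousel's round plastic cup, 78 mm from the turning axis and 62 mm above the counter. The cup is 66 mm wide inside, 74 mm outside, its rim 85 mm above the counter; it turns with the carousel. z is up.
- carton_mouth (a point): Centre of the carton's mouth, in its rim plane. Fixed cardboard carton, leaning 0.28 rad (16 deg) from upright towards its -x side, the robot. Site axes: z vertical, y along the row of cells. Outside 74 x 304 mm (y), 130 mm deep along the leaning axis, walls and floor 5 mm; two dividers, 5 mm below the rim, make 3 cells, each 64 x 96 mm (y), centred at y = -100, 0, 100 mm.
- bottle_mid (a point): Middle (half-way up, on the axis) of the bottle to load: white, round, shouldered, 150 mm tall, about 280 g. Body 56 mm across up to 85 mm high, then shoulder, neck, and a grey cap 36 mm across: the top 34 mm (41 to 75 mm from this point along its z, which points to the cap). It starts in any of the 3 cells, leaning with the carton, its cap about 25 mm out above the rim.
- can_mid (a point): Middle of the spray can, another cell's contents, to be left there: straight, bare metal, 54 mm across, 165 mm tall with a narrow white nozzle cap.
- jar_mid (a point): Middle of the jar, in the remaining cell, to be left there: short and straight, 56 mm across and 118 mm tall, with a wide grey lid.
- dispenser_mid (a point): Half-way up the pump dispenser standing loose on the counter between robot and work, to be left alone: clear bottle 68 mm across, 174 mm tall with its pump, spout 42 mm out from the axis.
- glovebox_mid (a point): Middle of a closed paper glove box lying loose on the counter beyond the work, 80 x 140 x 60 mm, to be left alone.

How it is judged (in metres and radians):
On the way, in this order (a step that is already met when the one before it is completed fails the run):
1. the index pin has dropped into the load notch while the bottle is still in the carton (height (world z) of pin_top below 0.0805 m and distance of bottle_mid from where it was at the start of the episode below 0.03 m), for 0.3 s.
2. the bottle has been lifted out over the rim of the carton (height (world z) of bottle_mid above 0.2 m and height (world z) of pin_top below 0.0805 m), for 0.05 s.
At the end, for the whole second after the job is handed in: The index pin is down in the load notch (its top below 80.5 mm), the bottle stands upright (within 0.12 rad) and fully down in the carousel's cup (its middle within 14 mm of the cup's axis and 130 to 143 mm above the counter), and everything has been let go (height (world z) of pin_top below 0.0805 m and horizontal distance between bottle_mid and cradle_floor below 0.014 m and height (world z) of bottle_mid between 0.13 and 0.143 m and angle between bottle_mid's own z axis and vertical below 0.12 rad); the robot touches nothing.
It fails at once if the bottle is laid over (more than 60 degrees) (angle between bottle_mid's own z axis and vertical above 1.05 rad).
It fails at once if the can or the jar is lifted or shoved out of place by more than 30 mm (distance of any of can_mid, jar_mid from where it was at the start of the episode above 0.03 m).
It fails at once if the dispenser or the glove box is moved by more than 30 mm or the dispenser tipped (distance of any of dispenser_mid, glovebox_mid from where it was at the start of the episode above 0.03 m or angle between dispenser_mid's own z axis and vertical above 0.3 rad).
It also fails if it takes over 72 s, if anything falls off the work surface, if the arm or the gripper's body presses on something with over 40 N, if the wrist force passes 120 N, or if a joint passes its speed limit or range.

### The arm

A 6-joint arm with a two-finger parallel gripper is mounted at the origin on the work surface. World frame = base frame: x ahead of the robot, y to its left, z up, the work surface at z = 0. Lengths are in m, angles in degrees, forces in N, time in s.
With the tool pointing down it reaches from about 0.3 to 0.75 m from the base axis. Payload 8.5 kg.
Tool frame: the origin (TCP) lies between the finger pads; the fingertips stand 14 mm ahead of it and the grasp point (between the pads) lies 5 mm behind it; x points along the fingers, z is the direction in which the jaws open and shut, and the axes are right-handed (so a half turn about x gives the same grasp; the last joint's range is limited). The gripper opens to 85 mm and grips with 20 to 120 N. Pads are 22 mm wide; open, the fingers measure 114 mm over their backs; the gripper's body (76 mm by 85 mm) begins 54 mm behind the grasp point. The pads swing forward as they close: fully open they stand 13 mm farther back than shut.
Start: joints at [53.726, 21.807, 74.336, -0, 83.858, -12.336], TCP at [0.223, 0.503, 0.245] pointing down, gripper open.
Joint ranges: [-178.18, 178.18], [-50.72, 133.34], [12.68, 142.11], [-81.47, 261.47], [9.98, 163.14], [-165.26, 165.26]. Speed limits (degrees/s): [136.94, 136.94, 180, 180, 180, 180].

### API

Orientations are given as a 3x3 rotation matrix whose columns are the frame's x, y, z axes.
In Python, from rig import env gives the robot as it stands.
- The arm moves only by the shell command python3 -m jog 'ROWS' [FORCE]. ROWS is JSON, a list of rows, each a list of 5 numbers: the opening, from -1 (shut) to 1 (fully open), so that 0 is half open, then the shift along the tool's x, y, z in m, then the turn about the tool's x in rad. In form: [[claw, dx, dy, dz, yaw], ...]. A call has 1 to 20 rows; each row is the pose to reach, as a shift and turn from the pose commanded when the call began, along the tool's axes at that moment; what a row does not reach only later rows make up. A row lasts 1/10 s, in which the tool goes at most 50 mm and 8.59 degrees, less where a joint would pass 70% of its speed; a pose out of reach is approached as far as the arm can. A call with a gripper value outside its range is refused whole. The fingers move at their own pace and stop on an object; FORCE is the grip in N (left out, the last holds). Time passes only in rows, so rows that repeat a pose let the fingers close. It gives the time, the measured TCP pose, the force and the opening at its end, in the units of the state.
- env.observe(): the state, without advancing time (a new reading comes with each control period).
- env.get_image(name): name is "scene" or "top"; returns the picture (400x640x3 uint8, red, green, blue); there is no depth.
- env.camera_model(name): a dict with "fx", "fy", "cx", "cy" (pixels), "origin" and "orientation" of the camera in the world. Camera axes: x right, y up, looking along -z (the intrinsics and any distortion apply to the point x, -y, -z); pixel columns grow to the right and rows downward; lengths in m; the calibration is good to about 2 mm. A picture is of the moment at which its call begins. camera_model takes no time and is no camera call.
- env.close_job(): hands the job in, once; it reports no verdict.
The state is a dict: "time_s": time; "q": joint angles; "qvel": joint speeds; "joint_efforts": joint torques, N m; "position": TCP position; "tool_rot": TCP orientation; "ft_force": force on the tool from outside, world axes, zero at the start; "wrist_torque": the same for the moment, N m; "grip_width": finger opening in m.
Only numpy, scipy, OpenCV 4.12 (cv2) and the standard library are available. Lean on these libraries where they do the work, as an engineer would, in place of code of your own. Each camera call takes 0.05 s, during which the arm holds its last target.

## Working session

There is one attempt and no reset: what is moved stays moved. The work goes in short steps, Python scripts to look and compute and a shell command to move; the robot and the scene stay as the last step left them, time stands still between calls to the robot, and variables do not carry over. Pictures are saved under pics/ and viewed, and the job is handed in when it is done.

```bash
ls; mkdir -p pics
python3 - <<'E'
from rig import env
import cv2
o=env.observe()
for k,v in o.items(): print(k,v)
for n in("scene","top"):
    print(n,env.camera_model(n))
    cv2.imwrite(f"pics/{n}0.png",env.get_image(n)[:,:,::-1])
E
```

```text
pics
time_s 0.0
q [ 5.37273976e+01  2.18428792e+01  7.43848354e+01  6.37573847e-04
  8.38588153e+01 -1.23363815e+01]
qvel [ 0.11076193  0.01862604 -0.00180166  0.15374379  0.02534848  0.00950054]
joint_efforts [-1.50218275e-04 -4.48467743e+01 -2.31286454e+01 -1.58229896e-04
  4.70618936e-03  2.13672109e-05]
position [0.22298594 0.50247218 0.24469358]
tool_rot [[-9.02413828e-04 -9.13997015e-01  4.05719905e-01]
 [-1.21101879e-03  4.05720772e-01  9.13996274e-01]
 [-9.99998860e-01  3.33468449e-04 -1.47299559e-03]]
ft_force [ 0.02866152  0.2824609  -0.50080673]
wrist_torque [ 0.01942909  0.02243434 -0.01218563]
grip_width 0.08522092598981414
scene {'fx': 450.84062088390715, 'fy': 450.84062088390715, 'cx': 319.1357272841834, 'cy': 197.76493576582166, 'origin': array([1.05764975, 0.40223754, 0.84078558]), 'orientation': array([[-0.60575369, -0.6223308 ,  0.49574877],
       [ 0.79544811, -0.45956502,  0.39504721],
       [-0.01802125,  0.63364373,  0.77341506]])}
top {'fx': 394.06585969524053, 'fy': 394.06585969524053, 'cx': 328.20212240516355, 'cy': 202.357440763462, 'origin': array([0.54611539, 0.03262506, 1.00207052]), 'orientation': array([[-0.01733238,  0.99869773, -0.0479836 ],
       [-0.99917155, -0.01553333,  0.03761544],
       [ 0.03682111,  0.04859581,  0.9981396 ]])}
```

View pics/scene0.png

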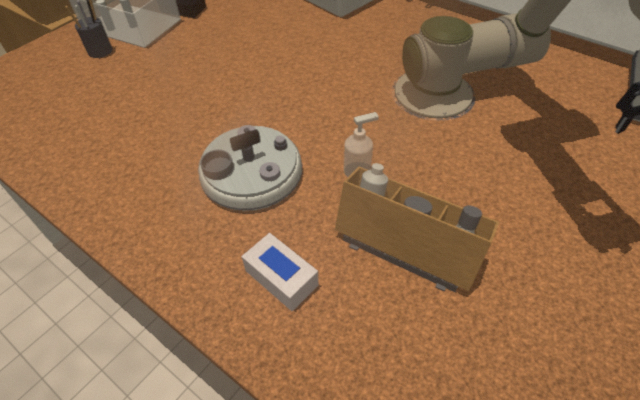

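View pics/top0.png

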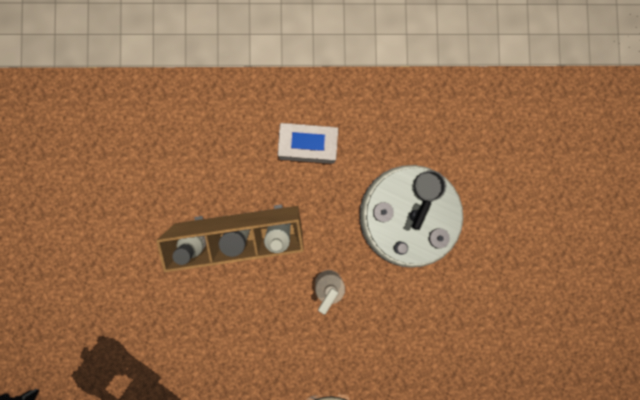

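Run:
```python
import cv2
a=cv2.imread("pics/scene0.png");b=cv2.imread("pics/top0.png")
cv2.imwrite("pics/z1.png",cv2.resize(a[100:300,320:520],None,fx=3,fy=3,interpolation=2))
cv2.imwrite("pics/z2.png",cv2.resize(b[190:330,140:360],None,fx=3.6,fy=3.6,interpolation=2))
cv2.imwrite("pics/z3.png",cv2.resize(b[150:280,350:480],None,fx=4.6,fy=4.6,interpolation=2))
cv2.imwrite("pics/z4.png",cv2.resize(a[100:230,180:320],None,fx=4.5,fy=4.5,interpolation=2))
```

```text
(no output)
```

View pics/z1.png

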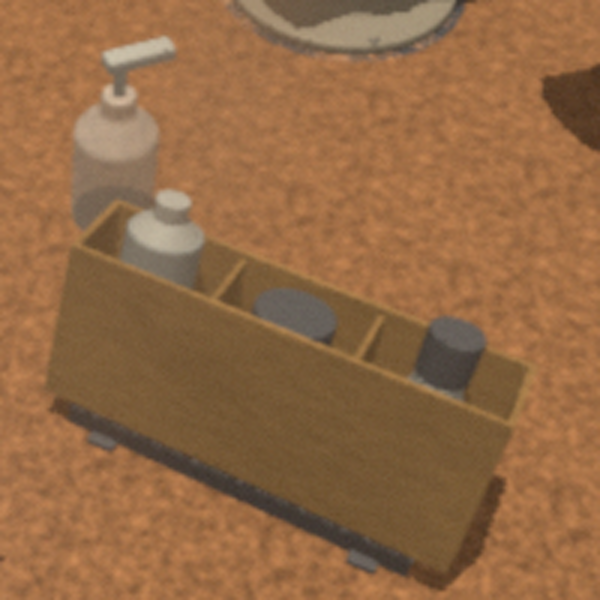

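View pics/z2.png

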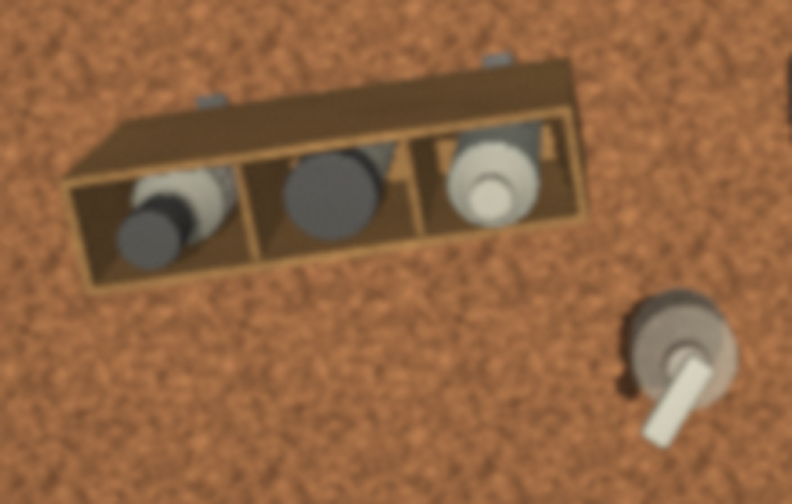

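View pics/z3.png

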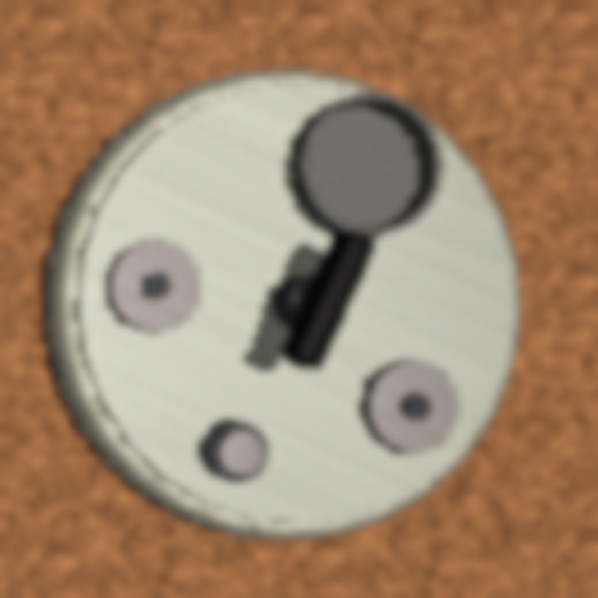

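View pics/z4.png

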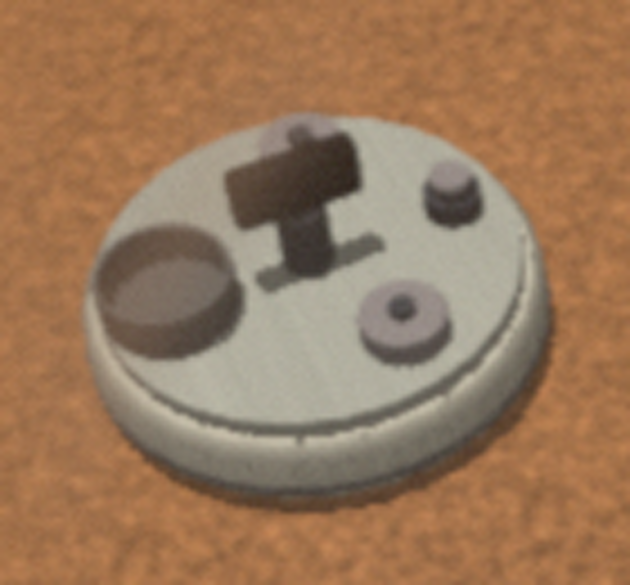

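```bash
cat > h.py <<'E'
import numpy as np, cv2
from scipy.optimize import least_squares
from rig import env
C={n:env.camera_model(n) for n in("scene","top")}
def proj(n,P):
    c=C[n];P=np.atleast_2d(P);q=(P-c["origin"])@np.array(c["orientation"])
    return np.stack([c["cx"]+c["fx"]*q[:,0]/-q[:,2], c["cy"]-c["fy"]*q[:,1]/-q[:,2]],1)
def ray(n,uv):
    c=C[n];d=np.array([(uv[0]-c["cx"])/c["fx"],-(uv[1]-c["cy"])/c["fy"],-1]);return np.array(c["orientation"])@d
def atz(n,uv,z):
    d=ray(n,uv);o=C[n]["origin"];return o+d*(z-o[2])/d[2]
def tri(us,ut):
    f=lambda P:np.r_[proj("scene",P)[0]-us,proj("top",P)[0]-ut]
    r=least_squares(f,[.5,0,.1]);return r.x,np.sqrt(2*r.cost)
def z(p,off,s): return (np.array(p)+.5)/s-.5+np.array(off)
z1=lambda *p:z(p,(320,100),3); z2=lambda *p:z(p,(140,190),3.6); z3=lambda *p:z(p,(350,150),4.6); z4=lambda *p:z(p,(180,100),4.5)
E
python3 - <<'E'
from h import *
np.set_printoptions(precision=4,suppress=True)
for nm,a,b in [("nearR",z1(120,203),z2(583,216)),("farR",z1(75,250),z2(572,107)),("nearL",z1(527,367),z2(90,288)),("farL",z1(512,430),z2(66,182)),
 ("cap",z1(456,335),z2(149,239)),("jarlid",z1(295,308),z2(332,195)),("cannoz",z1(172,199),z2(490,200)),
 ("pin",z4(455,176),z3(240,452)),("wL",z4(401,307),z3(155,286)),("wR",z4(301,130),z3(413,406)),("cup",z4(170,280),z3(366,166)),("disp",z1(118,95),z2(688,362))]:
    print(nm,*tri(a,b))
print(atz("top",z3(329,300),.132))
d=C["scene"];print()
E
```

```text
nearR [0.4852 0.0598 0.1332] 0.16115082304958422
farR [0.5511 0.0657 0.1468] 0.33927106393819634
nearL [0.4497 0.3525 0.1346] 1.9264920346133851
farL [0.5124 0.364  0.1476] 0.2962483730440855
cap [0.48   0.3085 0.1656] 1.1269942560999164
jarlid [0.5014 0.2096 0.1405] 0.2766994912114522
cannoz [0.4997 0.1101 0.1813] 1.2401579390254476
pin [ 0.481  -0.1718  0.0849] 0.13030245169335009
wL [ 0.5673 -0.1329  0.0801] 1.0459052912146074
wR [ 0.5036 -0.262   0.0863] 0.7708912805809811
cup [ 0.6264 -0.242   0.0825] 0.2907873206728504
disp [ 0.3965 -0.0023  0.1379] 0.11007960126428096
[ 0.5569 -0.2068  0.132 ]
```

The bottle with the grey tall cap is in the +y cell: its cap top is at scene z1 (456,335) and top z2 (149,239), which gives (.480,.3085,.166). The jar is in the middle cell and the can in the −y cell. The mixer centre is at about (.557,−.208) and the cup azimuth is about −26°. These heights agree with the text. The next move goes to above the knob.

```bash
python3 -m jog '[[1,-0.03,-0.03,-0.03,0],[1,-0.03,-0.594,-0.514,0.035],[1,-0.03,-0.594,-0.514,0.035],[1,-0.03,-0.594,-0.514,0.035],[1,-0.03,-0.594,-0.514,0.035],[1,-0.03,-0.594,-0.514,0.035],[1,-0.03,-0.594,-0.514,0.035],[1,-0.03,-0.594,-0.514,0.035],[1,-0.03,-0.594,-0.514,0.035],[1,-0.03,-0.594,-0.514,0.035],[1,-0.03,-0.594,-0.514,0.035],[1,-0.03,-0.594,-0.514,0.035],[1,-0.03,-0.594,-0.514,0.035],[1,-0.03,-0.594,-0.514,0.035],[1,-0.03,-0.594,-0.514,0.035],[1,-0.03,-0.594,-0.514,0.035],[1,-0.03,-0.594,-0.514,0.035],[1,-0.03,-0.594,-0.514,0.035],[1,-0.03,-0.594,-0.514,0.035],[1,-0.03,-0.594,-0.514,0.035]]' 20
```

```text
time_s: 2.1
position: [0.5573, -0.2069, 0.2758]
tool_rot: [[0.0, -0.9, 0.436], [-0.0, 0.436, 0.9], [-1.0, -0.0, 0.0]]
ft_force: [0.6, 0.2, -0.0]
grip_width: 0.0854
```

```bash
python3 -m jog '[[1,0.05,0,0,0],[1,0.1,0,0,0],[1,0.13,0,0,0],[1,0.15,0,0,0],[1,0.162,0,0,0],[1,0.162,0,0,0],[1,0.162,0,0,0]]'
python3 - <<'E'
from h import *
cv2.imwrite("pics/s1.png",cv2.resize(env.get_image("scene")[80:230,160:340,::-1],None,fx=4,fy=4,interpolation=2))
cv2.imwrite("pics/t1.png",cv2.resize(env.get_image("top")[150:280,350:480,::-1],None,fx=4.6,fy=4.6,interpolation=2))
E
```

```text
time_s: 2.8
position: [0.558, -0.2081, 0.1145]
tool_rot: [[0.002, -0.899, 0.437], [-0.001, 0.437, 0.899], [-1.0, -0.002, -0.0]]
ft_force: [0.3, 0.5, 0.3]
grip_width: 0.0856
```

View pics/s1.png

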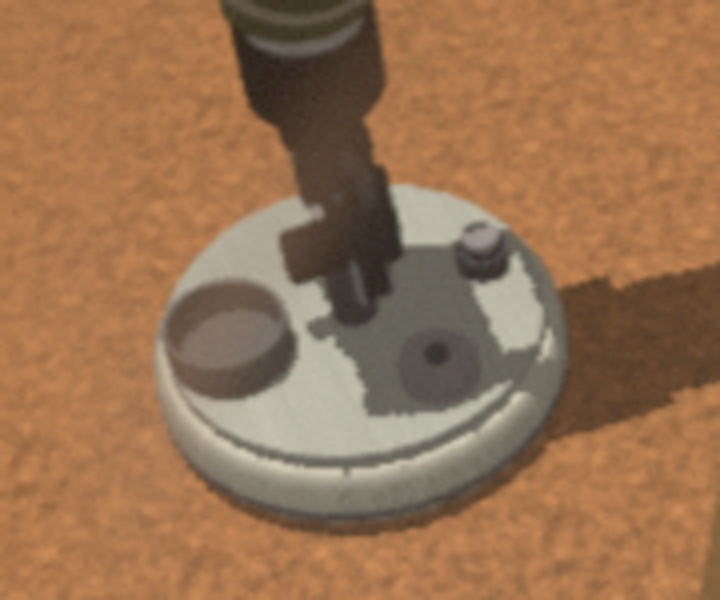

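View pics/t1.png

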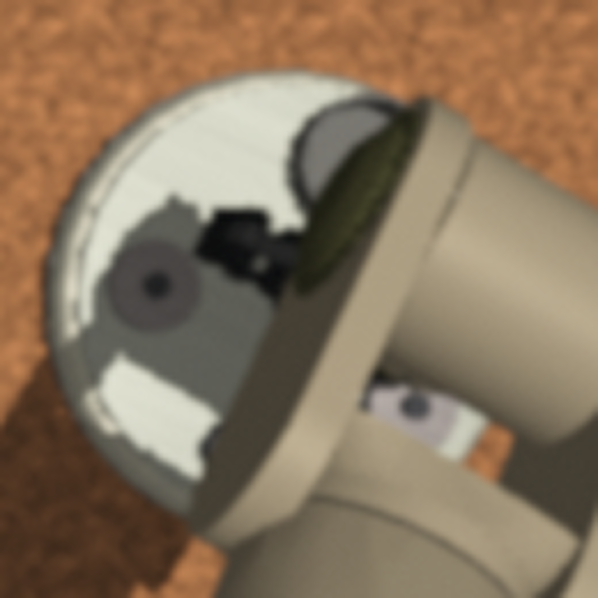

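The bar is between the open fingers and the pin head is at s1 (482,238). Next I close on the bar.

```bash
python3 -m jog '[[-1,0,0,0,0],[-1,0,0,0,0],[-1,0,0,0,0],[-1,0,0,0,0],[-1,0,0,0,0],[-1,0,0,0,0],[-1,0,0,0,0],[-1,0,0,0,0]]' 50; python3 -c "
from h import *
print(env.observe()['wrist_torque'])"
```

```text
time_s: 3.7
position: [0.5558, -0.2119, 0.1138]
tool_rot: [[-0.003, -0.899, 0.439], [-0.006, 0.439, 0.899], [-1.0, 0.0, -0.007]]
ft_force: [-13.1, -17.6, 4.3]
grip_width: 0.0153
[-2.23006853  1.77599027  0.04371513]
```

```bash
python3 -m jog '[[-1,0,0,-0.004,0],[-1,0,0,-0.0045,0],[-1,0,0,-0.0045,0]]'; python3 -c "
from h import *
print(env.observe()['wrist_torque'])"
```

```text
time_s: 4.0
position: [0.5557, -0.212, 0.1138]
tool_rot: [[0.001, -0.899, 0.437], [-0.0, 0.437, 0.899], [-1.0, -0.001, 0.0]]
ft_force: [-1.2, 2.2, 5.3]
grip_width: 0.0153
[ 0.18922821  0.28267749 -0.09088662]
```

```bash
python3 -m jog '[[-1,0,0,0,0.03],[-1,0,0,0,0.06],[-1,0,0,0,0.09],[-1,0,0,0,0.12],[-1,0,0,0,0.15],[-1,0,0,0,0.18],[-1,0,0,0,0.21],[-1,0,0,0,0.24],[-1,0,0,0,0.27],[-1,0,0,0,0.30],[-1,0,0,0,0.33],[-1,0,0,0,0.36],[-1,0,0,0,0.39],[-1,0,0,0,0.42]]'; python3 -c "
from h import *
o=env.observe();print(o['wrist_torque'],o['q'])"
```

```text
time_s: 5.4
position: [0.5561, -0.2114, 0.1138]
tool_rot: [[0.001, -0.643, 0.766], [0.0, 0.766, 0.643], [-1.0, -0.001, 0.001]]
ft_force: [1.7, 3.7, 4.4]
grip_width: 0.0153
[ 0.56136431 -0.0181545   0.29732824] [-3.22241732e+01  3.30752487e+01  7.81163587e+01  5.06304384e-02
  6.87583051e+01 -7.22472645e+01]
```

```bash
cat > r.py <<'E'
from h import *
o=env.observe();R=np.array(o['tool_rot']);print("T",o['time_s'],"tz %.3f"%o['wrist_torque'][2],"az %.4f"%np.arctan2(R[1,2],R[0,2]),"F",np.round(o['ft_force'],1),'q6 %.1f'%o['q'][5])
E
python3 -m jog '[[-1,0,0,0,0.03],[-1,0,0,0,0.06],[-1,0,0,0,0.09]]' >/dev/null; python3 r.py
python3 -m jog '[[-1,0,0,0,0.03],[-1,0,0,0,0.06],[-1,0,0,0,0.09]]' >/dev/null; python3 r.py
```

```text
T 5.7 tz 0.338 az 0.6082 F [2.8 5.1 5.4] q6 -67.1
T 6.0 tz 0.285 az 0.5183 F [3.6 5.2 4.8] q6 -61.9
```

```bash
python3 -m jog '[[-1,0,0,0,0.03],[-1,0,0,0,0.06],[-1,0,0,0,0.09]]' >/dev/null; python3 r.py
python3 -m jog '[[-1,0,0,0,0.03],[-1,0,0,0,0.06],[-1,0,0,0,0.09]]' >/dev/null; python3 r.py
```

```text
T 6.3 tz 0.266 az 0.4283 F [4.6 6.3 3.9] q6 -56.8
T 6.6 tz 0.321 az 0.3383 F [5.6 5.9 4.1] q6 -51.6
```

```bash
python3 -m jog '[[-1,0,0,0,0.03],[-1,0,0,0,0.06]]' >/dev/null; python3 r.py
python3 -m jog '[[-1,0,0,0,0.03],[-1,0,0,0,0.06]]' >/dev/null; python3 r.py
python3 -m jog '[[-1,0,0,0,0.03],[-1,0,0,0,0.06]]' >/dev/null; python3 r.py
```

```text
T 6.8 tz 0.271 az 0.2783 F [5.3 6.  4. ] q6 -48.2
T 7.0 tz 0.283 az 0.2184 F [7.  6.  4.3] q6 -44.7
T 7.2 tz 0.289 az 0.1584 F [8.  6.5 3.3] q6 -41.3
```

```bash
python3 -m jog '[[-1,0,0,0,0.03],[-1,0,0,0,0.06]]' >/dev/null; python3 r.py
python3 -m jog '[[-1,0,0,0,0.03],[-1,0,0,0,0.06]]' >/dev/null; python3 r.py
```

```text
T 7.4 tz 0.297 az 0.0983 F [7.4 6.7 2.8] q6 -37.9
T 7.6 tz 0.260 az 0.0384 F [8.8 7.6 3. ] q6 -34.4
```

```bash
python3 -m jog '[[-1,0,0.0015,0.0018,0.03],[-1,0,0.0015,0.0018,0.06]]' >/dev/null; python3 r.py
python3 -m jog '[[-1,0,0,0,0.03],[-1,0,0,0,0.06]]' >/dev/null; python3 r.py
```

```text
T 7.8 tz 0.199 az -0.0222 F [-3.1 -1.5  5.8] q6 -30.8
T 8.0 tz 0.054 az -0.0827 F [-0.7 -1.4  4.7] q6 -27.3
```

```bash
python3 -m jog '[[-1,0,0,0,0.03],[-1,0,0,0,0.06]]' >/dev/null; python3 r.py
python3 -m jog '[[-1,0,0,0,0.03],[-1,0,0,0,0.06]]' >/dev/null; python3 r.py
```

```text
T 8.2 tz 0.512 az -0.1427 F [-0.9 -0.9  5.4] q6 -23.9
T 8.4 tz 1.350 az -0.1998 F [-2.4 -3.5  4.4] q6 -20.6
```

```bash
python3 -m jog '[[-1,0,0,0,-0.03],[-1,0,0,0,-0.06],[-1,0,0,0,-0.06]]' >/dev/null; python3 r.py
python3 - <<'E'
from h import *
cv2.imwrite("pics/s2.png",cv2.resize(env.get_image("scene")[80:230,160:340,::-1],None,fx=4,fy=4,interpolation=2))
cv2.imwrite("pics/t2.png",cv2.resize(env.get_image("top")[150:280,350:480,::-1],None,fx=4.6,fy=4.6,interpolation=2))
E
```

```text
T 8.7 tz 0.134 az -0.1398 F [-1.8 -2.2  5.8] q6 -24.1
```

View pics/s2.png

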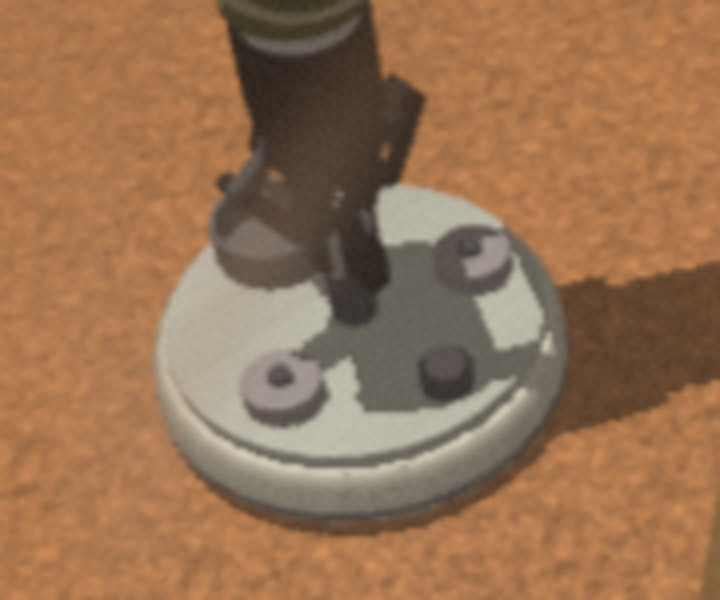

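View pics/t2.png

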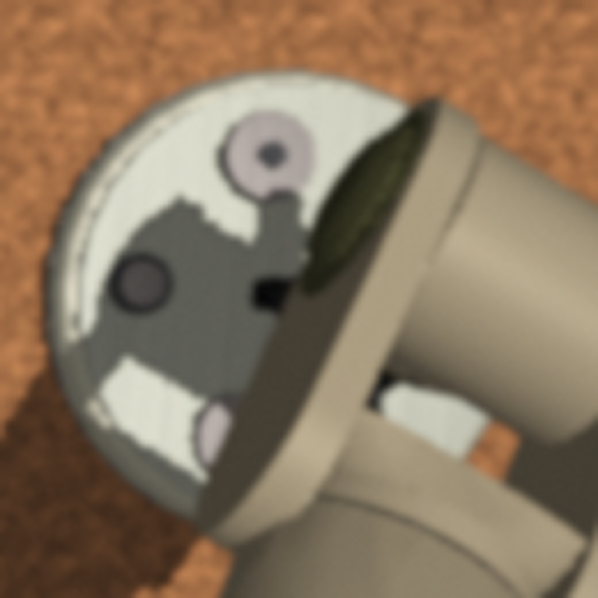

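```bash
python3 -m jog '[[-1,0,0,0,-0.008],[0.3,0,0,0,-0.008],[0.6,0,0,0,-0.008],[1,0,0,0,-0.008],[1,0,0,0,-0.008],[1,0,0,0,-0.008]]'; python3 r.py;python3 - <<'E'
from h import *
print(tri(z([447,359],(160,80),4),z3(142,283)))
E
```

```text
time_s: 9.4
position: [0.5573, -0.2105, 0.1132]
tool_rot: [[-0.0, 0.133, 0.991], [0.0, 0.991, -0.133], [-1.0, 0.0, -0.0]]
ft_force: [-0.1, -0.2, 0.6]
grip_width: 0.0848
T 9.4 tz -0.017 az -0.1339 F [-0.1 -0.2  0.6] q6 -24.4
(array([ 0.56824657, -0.12524596,  0.08071868]), np.float64(0.3871031738206494))
```

```bash
python3 -m jog '[[1,-0.05,0,0,0],[1,-0.1,0,0,0],[1,-0.15,0,0,0],[1,-0.157,0.04,-0.011,0.1],[1,-0.157,0.505,-0.142,1.314],[1,-0.157,0.505,-0.142,1.314],[1,-0.157,0.505,-0.142,1.314],[0.32,-0.157,0.505,-0.142,1.314],[0.32,-0.157,0.505,-0.142,1.314],[0.32,-0.157,0.505,-0.142,1.314],[0.32,-0.157,0.505,-0.142,1.314],[0.32,-0.157,0.505,-0.142,1.314],[0.32,-0.157,0.505,-0.142,1.314],[0.32,-0.157,0.505,-0.142,1.314],[0.32,-0.157,0.505,-0.142,1.314],[0.32,-0.157,0.505,-0.142,1.314],[0.32,-0.157,0.505,-0.142,1.314],[0.32,-0.157,0.505,-0.142,1.314],[0.32,-0.157,0.505,-0.142,1.314]]' 25; python3 r.py
python3 - <<'E'
from h import *
a=env.get_image("scene")[:,:,::-1]
cv2.imwrite("pics/s3a.png",cv2.resize(a[100:230,180:320],None,fx=4.5,fy=4.5,interpolation=2))
cv2.imwrite("pics/s3.png",a)
cv2.imwrite("pics/t3.png",cv2.resize(env.get_image("top")[150:280,350:480,::-1],None,fx=4.6,fy=4.6,interpolation=2))
E
```

```text
time_s: 11.3
position: [0.4845, 0.3076, 0.2705]
tool_rot: [[0.0, 0.993, 0.121], [-0.0, 0.121, -0.993], [-1.0, 0.0, 0.0]]
ft_force: [0.1, -0.9, -0.1]
grip_width: 0.0565
T 11.3 tz 0.013 az -1.4498 F [ 0.1 -0.9 -0.1] q6 103.7
```

View pics/s3a.png

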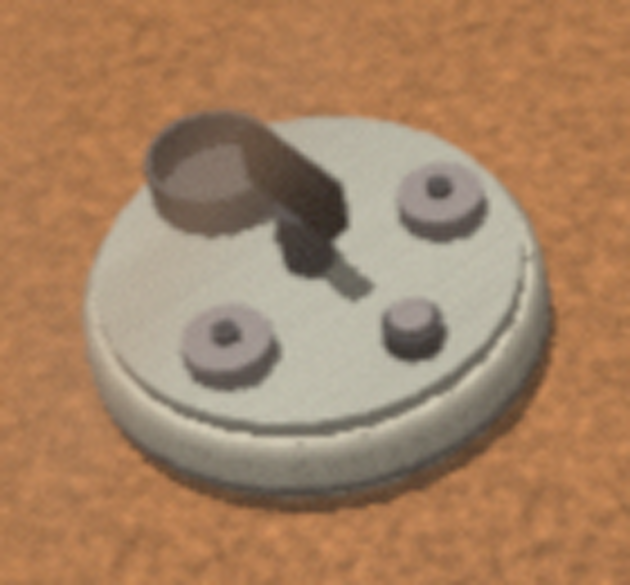

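View pics/t3.png

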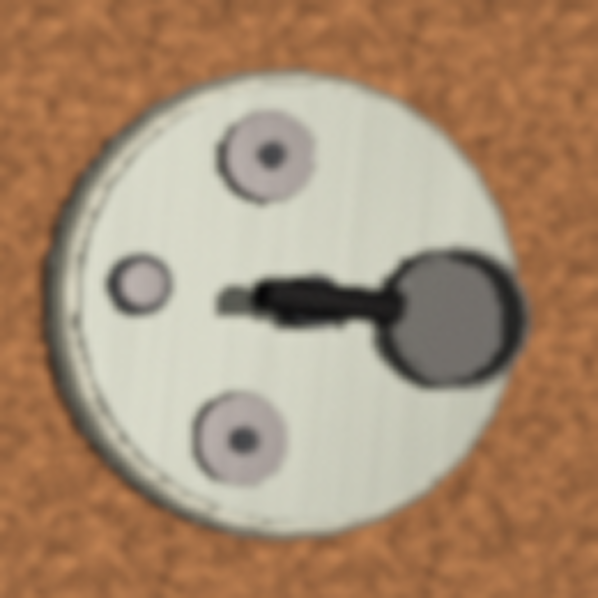

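View pics/s3.png

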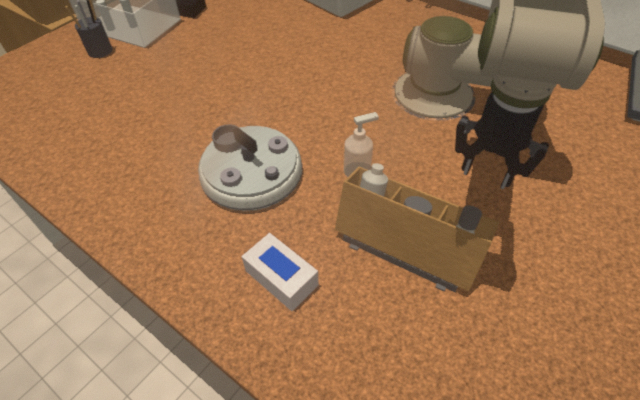

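Run:
```python
from h import *
np.set_printoptions(precision=4,suppress=True)
print(tri(z4(413,311),z3(142,283)))
w1=tri(z4(439,187),z3(243,438))[0];w2=tri(z4(226,330),z3(272,154))[0];print(w1,w2)
print("cup",atz("top",z3(453,318),.085))
c=np.array([.557,-.2105])
th=np.deg2rad(-97.7)
for zz,r in((.085,.033),(.085,.037),(.062,.033)):
  ctr=np.r_[c+.078*np.array([np.cos(th),np.sin(th)]),zz]
  a=np.linspace(0,2*np.pi,9)[:-1]
  P=ctr+np.c_[r*np.cos(a),r*np.sin(a),0*a]
  print(ctr,zz,r,"\n",((proj("top",P)-[350,150]+.5)*4.6-.5).round().tolist(),"\n",((proj("scene",P)-[180,100]+.5)*4.5-.5).round().tolist())
```

```text
(array([ 0.5682, -0.1249,  0.0831]), np.float64(0.41070933571853285))
[ 0.4885 -0.1756  0.0803] [ 0.6336 -0.1941  0.0814]
cup [ 0.5472 -0.2835  0.085 ]
[ 0.5465 -0.2878  0.085 ] 0.085 0.033 
 [[459.0, 255.0], [415.0, 274.0], [397.0, 320.0], [418.0, 366.0], [463.0, 384.0], [508.0, 364.0], [525.0, 318.0], [505.0, 273.0]] 
 [[172.0, 190.0], [216.0, 198.0], [259.0, 181.0], [276.0, 150.0], [258.0, 123.0], [215.0, 116.0], [173.0, 132.0], [155.0, 163.0]]
[ 0.5465 -0.2878  0.085 ] 0.085 0.037 
 [[459.0, 247.0], [409.0, 269.0], [390.0, 320.0], [412.0, 371.0], [464.0, 392.0], [513.0, 369.0], [533.0, 318.0], [510.0, 267.0]] 
 [[167.0, 194.0], [216.0, 203.0], [265.0, 184.0], [283.0, 149.0], [263.0, 119.0], [215.0, 111.0], [168.0, 129.0], [147.0, 163.0]]
[ 0.5465 -0.2878  0.062 ] 0.062 0.033 
 [[444.0, 257.0], [401.0, 276.0], [384.0, 321.0], [403.0, 365.0], [448.0, 383.0], [492.0, 363.0], [508.0, 318.0], [489.0, 274.0]] 
 [[180.0, 221.0], [223.0, 228.0], [266.0, 211.0], [282.0, 181.0], [264.0, 154.0], [222.0, 147.0], [181.0, 163.0], [163.0, 193.0]]
```

Run:
```python
from h import *
a=cv2.imread("pics/s3.png")
A=cv2.imread("pics/scene0.png")
z_=lambda im,x,y:cv2.resize(im[y-13:y+13,x-16:x+16],None,fx=12,fy=12,interpolation=2)
cv2.imwrite("pics/pinc.png",np.hstack([z_(A,281,141),z_(a,272,172)]))
# fit using weights (top view & scene), pin z free
np.set_printoptions(precision=4,suppress=True)
def run(obs,az0):
    def mod(p,zp):
        c=p[:2];th=p[2]
        f=lambda r,d,zz:np.r_[c+r*np.array([np.cos(th+d),np.sin(th+d)]),zz+p[3]]
        D=np.deg2rad(109)
        return [f(.078,D,.079),f(.078,-D,.079),f(.085,np.pi,zp)]
    def res(p):
        M=mod(p,p[4]);r=[]
        for i,(s,t) in enumerate(obs): r+=list(proj("scene",M[i])[0]-s-p[5:7])+list(proj("top",M[i])[0]-t)
        return np.array(r)
    r=least_squares(res,[.557,-.21,az0,0,.08,0,0]);print(r.x,np.sqrt(2*r.cost))
run([(z4(401,307),z3(155,286)),(z4(301,130),z3(413,406)),(z4(455,176),z3(240,452))],-.45)
run([(z4(439,187),z3(243,438)),(z4(226,330),z3(272,154)),(z4(413,311),z3(142,283))][0:1]*0+[(z4(226,330),z3(272,154)),(z4(439,187),z3(243,438)),(z4(413,311),z3(142,283))],-1.7)
```

```text
[ 0.5571 -0.2099 -0.4588 -0.0028  0.0819  0.6412  1.6867] 1.273578465295388
[ 0.5573 -0.2102 -1.6975 -0.0035  0.0804  0.6183  1.4994] 0.7079688842116961
```

View pics/pinc.png

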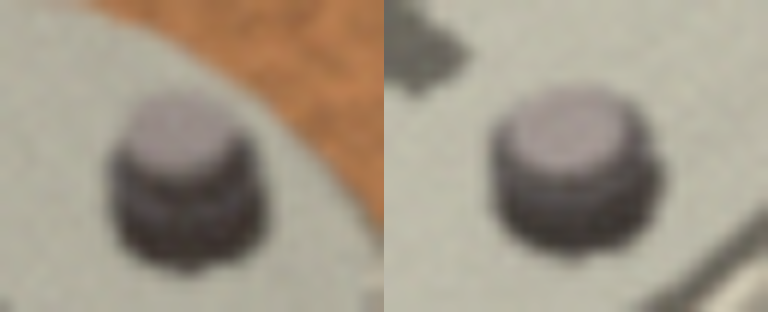

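The pin head now rests on its collar, with no neck gap (pinc.png right vs left), and the torque dipped and then climbed. So the carousel is locked, with the cup at azimuth −97.4°. Next I lower over the cap.

```bash
python3 -m jog '[[0.32,0.05,0,0,0],[0.32,0.08,0,0,0],[0.32,0.095,0,0,0],[0.32,0.105,0,0,0],[0.32,0.115,0,0,0],[0.32,0.122,0,0,0],[0.32,0.122,0,0,0]]'
python3 - <<'E'
from h import *
cv2.imwrite("pics/s4.png",cv2.resize(env.get_image("scene")[140:290,380:530,::-1],None,fx=4,fy=4,interpolation=2))
cv2.imwrite("pics/t4.png",cv2.resize(env.get_image("top")[190:330,140:360,::-1],None,fx=3.6,fy=3.6,interpolation=2))
E
```

```text
time_s: 12.1
position: [0.4839, 0.3087, 0.1479]
tool_rot: [[-0.001, 0.992, 0.122], [-0.0, 0.122, -0.992], [-1.0, -0.001, 0.0]]
ft_force: [0.3, 0.3, 0.2]
grip_width: 0.0566
```

View pics/s4.png

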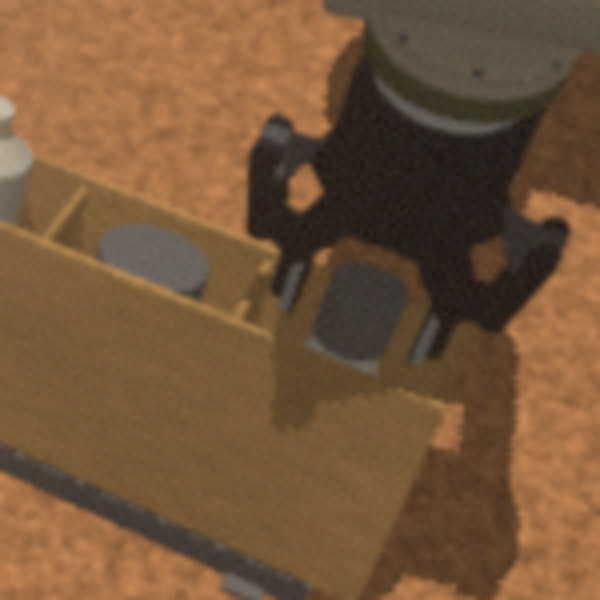

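View pics/t4.png

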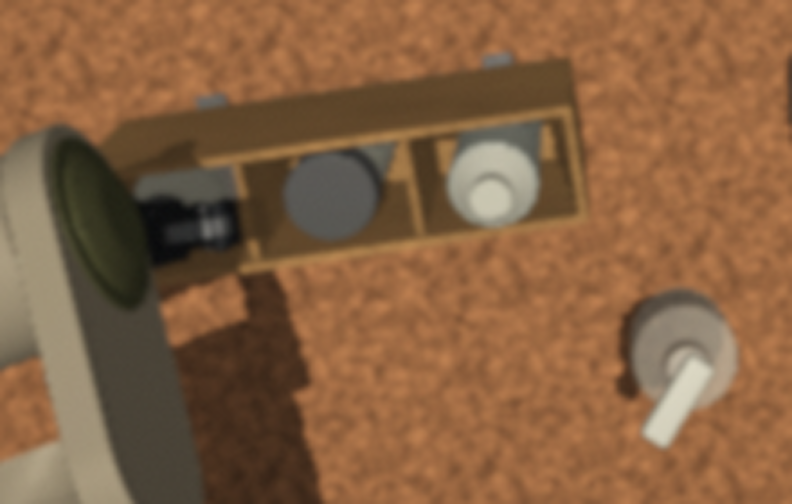

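The cap (s4 at (360,310)) sits centred between the finger pads, with the tips clear of the walls. Next I grip it.

```bash
python3 -m jog '[[-1,0,0,0,0],[-1,0,0,0,0],[-1,0,0,0,0],[-1,0,0,0,0],[-1,0,0,0,0]]' 30; python3 r.py; python3 -m jog '[[-1,-0.01,0,0,0],[-1,-0.02,0,0,0],[-1,-0.02,0,0,0]]';python3 r.py
```

```text
time_s: 12.7
position: [0.4842, 0.309, 0.149]
tool_rot: [[0.001, 0.992, 0.123], [0.001, 0.123, -0.992], [-1.0, 0.001, -0.0]]
ft_force: [-2.0, -0.2, 4.5]
grip_width: 0.0351
T 12.7 tz -0.012 az -1.4479 F [-2.  -0.2  4.5] q6 103.7
time_s: 13.0
position: [0.4836, 0.3089, 0.1694]
tool_rot: [[-0.0, 0.992, 0.123], [0.0, 0.123, -0.992], [-1.0, -0.0, -0.0]]
ft_force: [-2.8, 0.7, -2.2]
grip_width: 0.0352
T 13.0 tz -0.012 az -1.4479 F [-2.8  0.7 -2.2] q6 103.7
```

```bash
python3 -m jog '[[-1,-0.005,-0.006,0,0],[-1,-0.02,-0.0115,0,0],[-1,-0.04,-0.017,0,0],[-1,-0.06,-0.023,0,0],[-1,-0.08,-0.0287,0,0],[-1,-0.1,-0.0345,0,0],[-1,-0.12,-0.040,0,0],[-1,-0.14,-0.043,0,0],[-1,-0.16,-0.043,0,0],[-1,-0.165,-0.043,0,0],[-1,-0.165,-0.043,0,0]]'; python3 r.py
python3 - <<'E'
from h import *
cv2.imwrite("pics/s5.png",cv2.resize(env.get_image("scene")[40:290,330:580,::-1],None,fx=2.4,fy=2.4,interpolation=2))
cv2.imwrite("pics/t5.png",cv2.resize(env.get_image("top")[190:330,140:360,::-1],None,fx=3.6,fy=3.6,interpolation=2))
E
```

```text
time_s: 14.1
position: [0.4413, 0.3036, 0.3335]
tool_rot: [[0.001, 0.992, 0.123], [0.0, 0.123, -0.992], [-1.0, 0.001, -0.0]]
ft_force: [-0.7, -0.6, -3.4]
grip_width: 0.0353
T 14.1 tz -0.015 az -1.4480 F [-0.7 -0.6 -3.4] q6 104.8
```

View pics/s5.png

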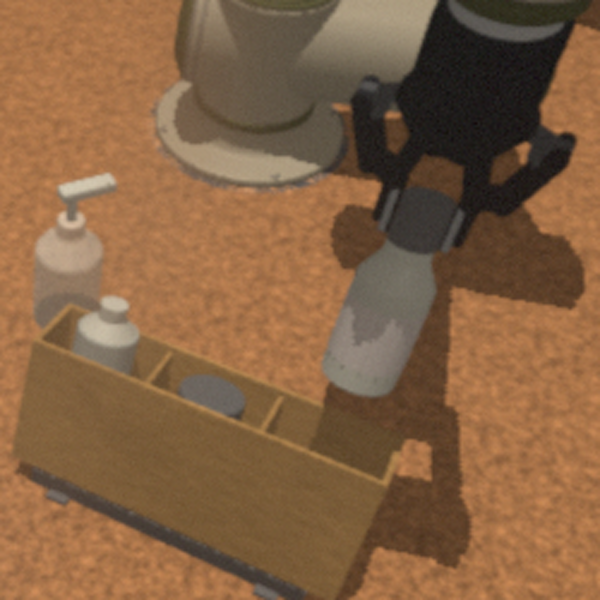

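View pics/t5.png

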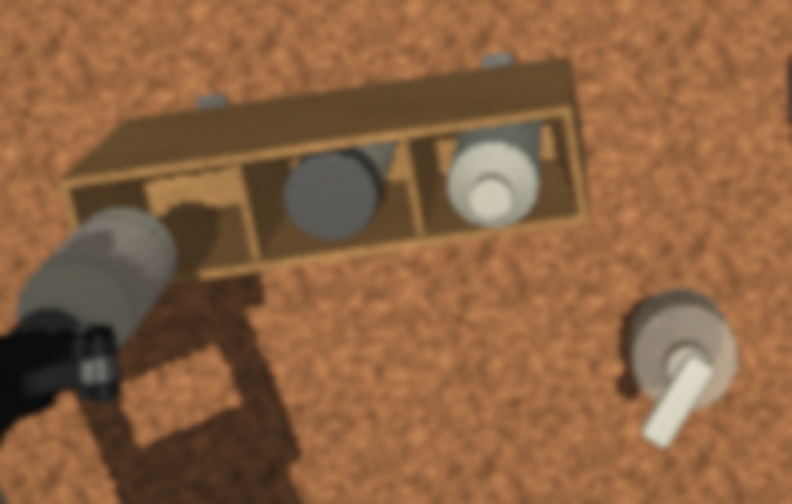

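Run:
```python
from h import *
b,e=tri(z([362,370],(330,40),2.4),z2(125,257));print(b,e)
g=np.array([.4413,.3036,.3385]);d=g-b;print(d,np.linalg.norm(d),np.degrees(np.arctan2(np.hypot(*d[:2]),d[2])),np.degrees(np.arctan2(d[1],d[0])))
```

```text
[0.47283343 0.30879042 0.20962378] 0.39147209847503756
[-0.03153343 -0.00519042  0.12887622] 0.13277943361483074 13.926853053902079 -170.65289898553087
```

Step 2 is met: the bottle is about .26 m up and still leans about 15°. Next I carry it to above the cup, turning the lean radially outward.

```bash
python3 -m jog '[[-1,-0.02,0,0.005,0],[-1,-0.035,0,0.02,-0.05],[-1,-0.04,0.001,0.05,-0.12],[-1,-0.04,0.003,0.09,-0.2],[-1,-0.04,0.005,0.13,-0.3],[-1,-0.04,0.007,0.17,-0.4],[-1,-0.04,0.009,0.21,-0.5],[-1,-0.04,0.01,0.25,-0.6],[-1,-0.04,0.012,0.29,-0.7],[-1,-0.04,0.013,0.33,-0.8],[-1,-0.04,0.015,0.38,-0.9],[-1,-0.04,0.017,0.43,-1.0],[-1,-0.04,0.019,0.48,-1.1],[-1,-0.04,0.021,0.53,-1.18],[-1,-0.04,0.022,0.57,-1.24],[-1,-0.04,0.023,0.6,-1.29],[-1,-0.03,0.023,0.62,-1.319],[-1,-0.01,0.023,0.63,-1.319],[-1,0.01,0.023,0.634,-1.319],[-1,0.02,0.023,0.634,-1.319]]'; python3 -m jog '[[-1,0,0,0,0],[-1,0,0,0,0]]' >/dev/null; python3 r.py
python3 - <<'E'
from h import *
cv2.imwrite("pics/s6.png",cv2.resize(env.get_image("scene")[30:230,120:340,::-1],None,fx=3,fy=3,interpolation=2))
cv2.imwrite("pics/t6.png",cv2.resize(env.get_image("top")[130:300,320:520,::-1],None,fx=3.5,fy=3.5,interpolation=2))
E
```

```text
time_s: 16.2
position: [0.5413, -0.3232, 0.3098]
tool_rot: [[-0.004, 0.13, 0.992], [0.003, 0.992, -0.13], [-1.0, 0.003, -0.004]]
ft_force: [-0.4, -0.2, -2.0]
grip_width: 0.035
T 16.4 tz -0.025 az -0.1286 F [ 0.8  0.2 -2. ] q6 -34.1
```

View pics/s6.png

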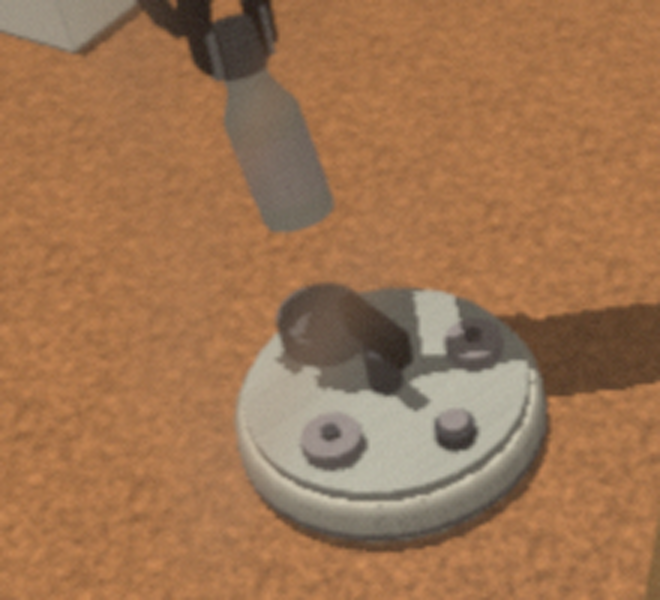

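View pics/t6.png

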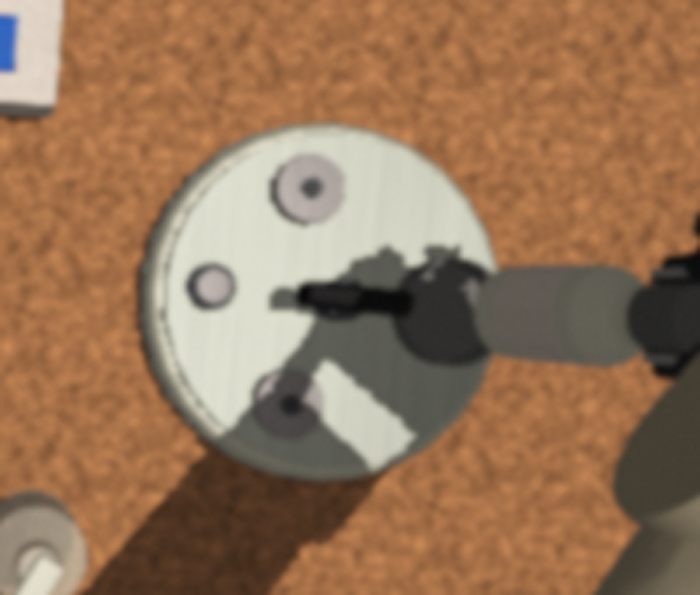

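Run:
```python
from h import *
b,e=tri(z([299,212],(120,30),3),z([522,314],(320,130),3.5));print(b,e)
o=env.observe();g=o["position"]+[0,0,.005];d=g-b;print(g,d,np.linalg.norm(d),np.degrees(np.arctan2(np.hypot(*d[:2]),d[2])),np.degrees(np.arctan2(d[1],d[0])))
```

```text
[ 0.54469059 -0.29197574  0.18649321] 0.3978766725270737
[ 0.54206757 -0.32260625  0.31956648] [-0.00262302 -0.03063051  0.13307327] 0.13657819265800228 13.008269102147995 -94.894546833264
```

```bash
python3 -m jog '[[-1,0.03,0.004,0.001,0],[-1,0.055,0.008,0.002,0],[-1,0.075,0.008,0.002,0],[-1,0.085,0.008,0.002,0],[-1,0.085,0.008,0.002,0]]'; python3 r.py
python3 - <<'E'
from h import *
cv2.imwrite("pics/s7.png",cv2.resize(env.get_image("scene")[30:180,160:310,::-1],None,fx=4,fy=4,interpolation=2))
cv2.imwrite("pics/t7.png",cv2.resize(env.get_image("top")[150:280,380:520,::-1],None,fx=4.5,fy=4.5,interpolation=2))
E
```

```text
time_s: 17.0
position: [0.5448, -0.315, 0.2279]
tool_rot: [[-0.001, 0.129, 0.992], [0.001, 0.992, -0.129], [-1.0, 0.001, -0.001]]
ft_force: [1.0, -0.0, -2.4]
grip_width: 0.0351
T 17.0 tz 0.042 az -0.1289 F [ 1.  -0.  -2.4] q6 -33.4
```

View pics/s7.png

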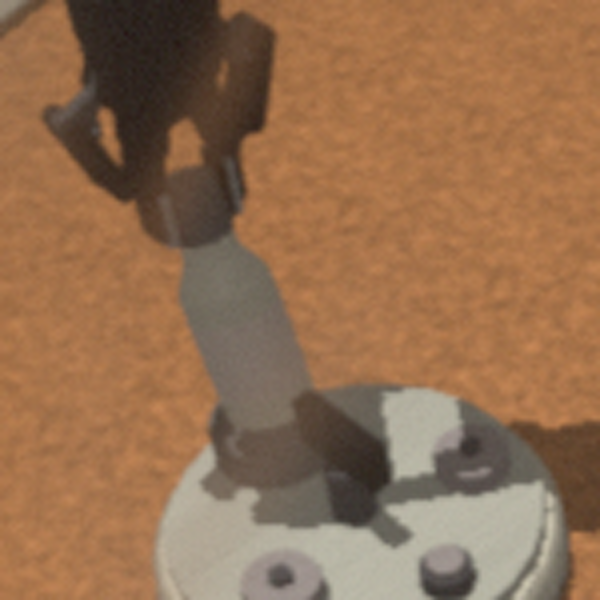

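View pics/t7.png

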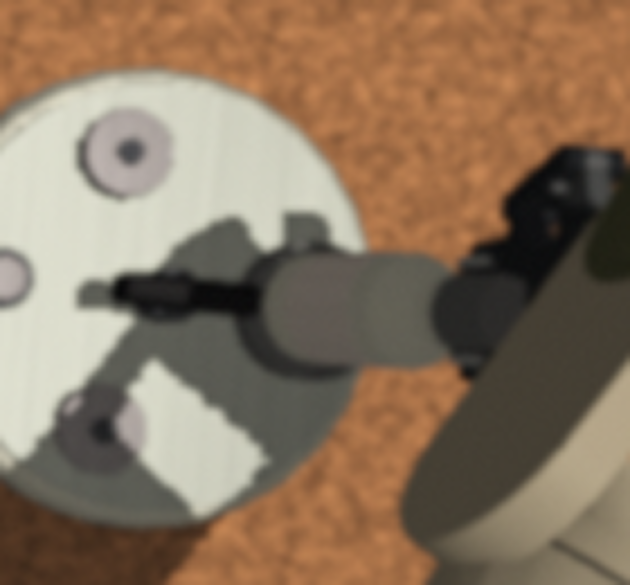

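Run:
```python
from h import *
for zz in (.104,.108,.111):print(atz("top",z([262,312],(380,150),4.5),zz))
# cup rim from earlier unobstructed t3: outer right edge, inner
for x in (386,397,516,527): print(x,atz("top",z3(x,318),.085), atz("top",z3(x,318),.062))
for y in (248,388): print(y,atz("top",z3(450,y),.085))
```

```text
[ 0.54713553 -0.25308394  0.104     ]
[ 0.54713098 -0.25181139  0.108     ]
[ 0.54712757 -0.25085698  0.111     ]
386 [ 0.54781417 -0.24890116  0.085     ] [ 0.54785678 -0.25596179  0.062     ]
397 [ 0.54771714 -0.25458075  0.085     ] [ 0.54775731 -0.26178383  0.062     ]
516 [ 0.54666457 -0.31618791  0.085     ] [ 0.54667834 -0.32493609  0.062     ]
527 [ 0.54656701 -0.32189792  0.085     ] [ 0.54657834 -0.33078931  0.062     ]
248 [ 0.58307962 -0.28313738  0.085     ]
388 [ 0.51155405 -0.28083108  0.085     ]
```

Run:
```python
import cv2
a=cv2.imread("pics/t3.png");cv2.imwrite("pics/c3.png",cv2.resize(a[220:410,360:550],None,fx=3,fy=3,interpolation=2))
```

```text
(no output)
```

View pics/c3.png

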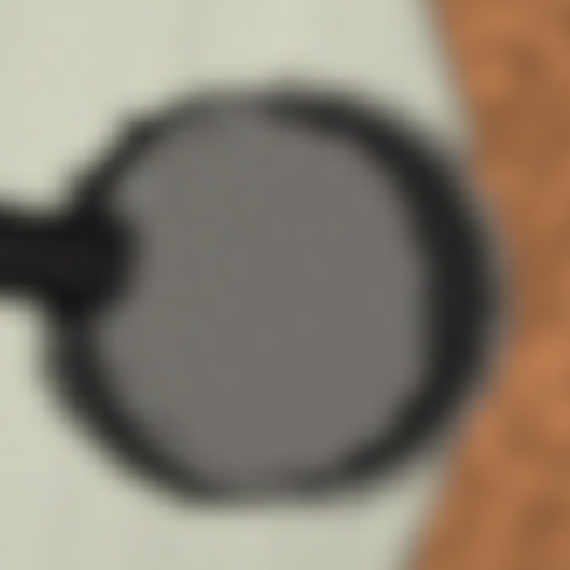

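```bash
python3 -m jog '[[-1,0,-0.0035,0,0],[-1,0.01,-0.0035,0,0],[-1,0.018,-0.0035,0,0],[-1,0.024,-0.0035,0,0],[-1,0.026,-0.0035,0,0]]'; python3 r.py
```

```text
time_s: 17.6
position: [0.5441, -0.3185, 0.2012]
tool_rot: [[-0.001, 0.129, 0.992], [0.001, 0.992, -0.129], [-1.0, 0.001, -0.001]]
ft_force: [-0.8, -0.3, -2.1]
grip_width: 0.0352
T 17.6 tz 0.034 az -0.1290 F [-0.8 -0.3 -2.1] q6 -33.7
```

```bash
python3 -m jog '[[-1,0.002,0,0,0],[-1,0.003,0,0,0]]'>/dev/null; python3 r.py; python3 -m jog '[[-1,0.002,0,0,0],[-1,0.003,0,0,0]]'>/dev/null; python3 r.py
python3 - <<'E'
from h import *
cv2.imwrite("pics/s8.png",cv2.resize(env.get_image("scene")[30:180,160:310,::-1],None,fx=4,fy=4,interpolation=2))
E
```

```text
T 17.8 tz -0.024 az -0.1290 F [ 0.5  0.7 -2.3] q6 -33.7
T 18.0 tz -0.040 az -0.1290 F [-1.  -0.6  5.5] q6 -33.7
```

View pics/s8.png

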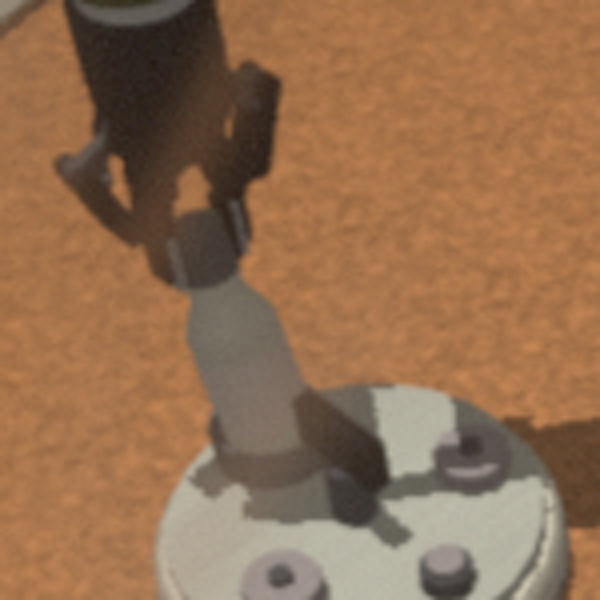

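Contact comes at TCP z ≈ .196, so the base corner is on the cup floor. Now I swivel the bottle upright by moving the hand inward, with the base held by the cup's inner wall.

```bash
python3 -m jog '[[-1,-0.001,0.003,0,0],[-1,-0.001,0.006,0,0],[-1,-0.001,0.009,0,0]]'; python3 r.py; python3 -m jog '[[-1,0,0.003,0,0],[-1,0,0.006,0,0]]'; python3 r.py
```

```text
time_s: 18.35
position: [0.5457, -0.3098, 0.1976]
tool_rot: [[0.0, 0.129, 0.992], [-0.001, 0.992, -0.129], [-1.0, -0.001, 0.001]]
ft_force: [0.4, -3.1, -0.2]
grip_width: 0.0355
T 18.35 tz -0.043 az -0.1291 F [ 0.4 -3.1 -0.2] q6 -33.0
time_s: 18.55
position: [0.5464, -0.3036, 0.1975]
tool_rot: [[0.0, 0.129, 0.992], [-0.0, 0.992, -0.129], [-1.0, -0.0, 0.0]]
ft_force: [-0.6, -2.7, 0.5]
grip_width: 0.0351
T 18.55 tz 0.028 az -0.1290 F [-0.6 -2.7  0.5] q6 -32.5
```

```bash
python3 -m jog '[[-1,0,0.004,0,0],[-1,0,0.008,0,0],[-1,0,0.012,0,0],[-1,0,0.016,0,0]]' >/dev/null; python3 r.py; python3 -m jog '[[-1,0,0.003,0,0],[-1,0,0.003,0,0]]'; python3 r.py
python3 - <<'E'
from h import *
cv2.imwrite("pics/s9.png",cv2.resize(env.get_image("scene")[30:180,160:310,::-1],None,fx=4,fy=4,interpolation=2))
cv2.imwrite("pics/t9.png",cv2.resize(env.get_image("top")[150:280,380:520,::-1],None,fx=4.5,fy=4.5,interpolation=2))
E
```

```text
T 18.95 tz -0.031 az -0.1289 F [-1.8 -2.  -0.7] q6 -31.2
time_s: 19.15
position: [0.5488, -0.2844, 0.1972]
tool_rot: [[-0.0, 0.128, 0.992], [0.0, 0.992, -0.128], [-1.0, 0.0, -0.0]]
ft_force: [-1.1, -1.6, -2.8]
grip_width: 0.0354
T 19.15 tz -0.006 az -0.1286 F [-1.1 -1.6 -2.8] q6 -31.0
```

View pics/s9.png

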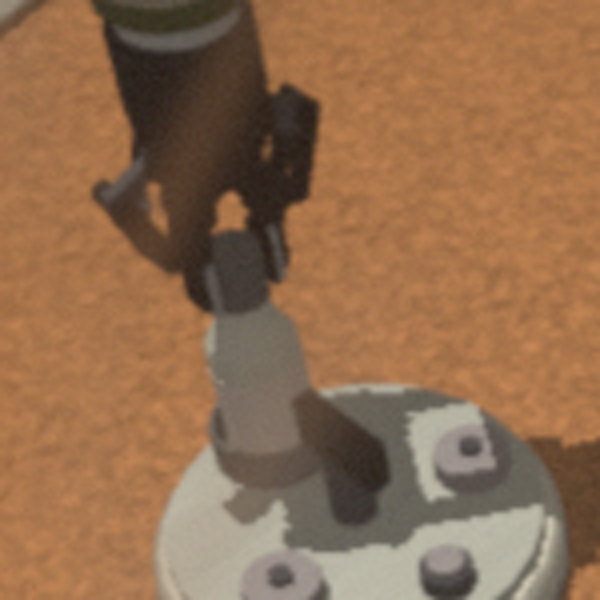

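View pics/t9.png

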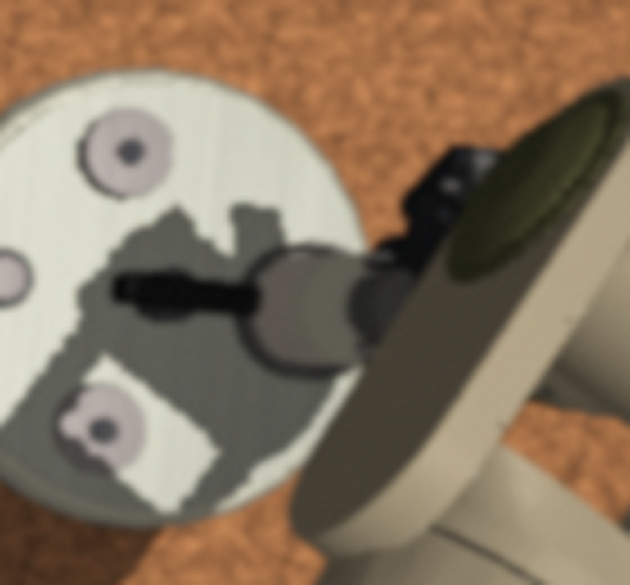

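Nearly upright, with the base in the cup. Next I lower to the floor and feel for contact.

```bash
python3 -m jog '[[-1,0.002,0,0,0],[-1,0.0035,0,0,0],[-1,0.0035,0,0,0]]'>/dev/null; python3 r.py; python3 -m jog '[[-1,0.0015,0,0,0],[-1,0.0015,0,0,0]]'; python3 r.py
```

```text
T 19.55 tz -0.004 az -0.1289 F [-2.1  0.2  8.6] q6 -31.0
time_s: 19.75
position: [0.5493, -0.285, 0.1953]
tool_rot: [[0.004, 0.128, 0.992], [-0.002, 0.992, -0.128], [-1.0, -0.002, 0.004]]
ft_force: [-1.6, 1.9, 15.7]
grip_width: 0.035
T 19.75 tz 0.033 az -0.1288 F [-1.6  1.9 15.7] q6 -31.0
```

```bash
python3 -m jog '[[-1,-0.003,0,0,0],[-1,-0.003,0,0,0]]'>/dev/null; python3 r.py; python3 -m jog '[[-0.15,0,0,0,0],[0.1,0,0,0,0],[0.3,0,0,0,0],[0.4,0,0,0,0],[0.4,0,0,0,0],[0.4,0,0,0,0]]'; python3 r.py
python3 - <<'E'
from h import *
cv2.imwrite("pics/s10.png",cv2.resize(env.get_image("scene")[30:180,160:310,::-1],None,fx=4,fy=4,interpolation=2))
E
```

```text
T 19.95 tz -0.008 az -0.1291 F [ 0.2 -1.1  4.4] q6 -31.0
time_s: 20.55
position: [0.5488, -0.2849, 0.1953]
tool_rot: [[-0.0, 0.129, 0.992], [0.0, 0.992, -0.129], [-1.0, 0.0, -0.0]]
ft_force: [-0.4, -0.9, 0.1]
grip_width: 0.0597
T 20.55 tz -0.023 az -0.1290 F [-0.4 -0.9  0.1] q6 -31.0
```

View pics/s10.png

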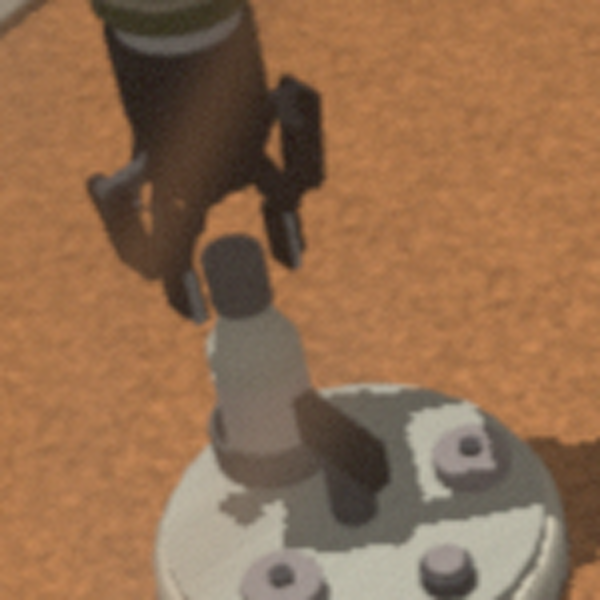

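Released, and the bottle is standing. Now I retract upward and check.

```bash
python3 -m jog '[[0.4,-0.02,0,0,0],[0.4,-0.05,0,0,0],[0.4,-0.09,0,0,0],[0.4,-0.12,0,0,0],[0.4,-0.13,-0.03,0,0],[0.4,-0.13,-0.05,-0.03,0],[0.4,-0.13,-0.05,-0.08,0],[0.4,-0.13,-0.05,-0.13,0],[0.4,-0.13,-0.05,-0.18,0],[0.4,-0.13,-0.05,-0.18,0],[0.4,-0.13,-0.05,-0.18,0]]'; python3 r.py
python3 - <<'E'
from h import *
a=env.get_image("scene")[:,:,::-1];b=env.get_image("top")[:,:,::-1]
cv2.imwrite("pics/s11f.png",a)
cv2.imwrite("pics/s11.png",cv2.resize(a[60:210,180:330],None,fx=4,fy=4,interpolation=2))
cv2.imwrite("pics/t11.png",cv2.resize(b[150:280,350:490],None,fx=4.6,fy=4.6,interpolation=2))
E
```

```text
time_s: 21.7
position: [0.3634, -0.3114, 0.326]
tool_rot: [[0.001, 0.13, 0.992], [-0.001, 0.992, -0.13], [-1.0, -0.001, 0.001]]
ft_force: [0.1, 0.3, 0.7]
grip_width: 0.06
T 21.7 tz -0.013 az -0.1304 F [0.1 0.3 0.7] q6 -47.3
```

View pics/s11.png

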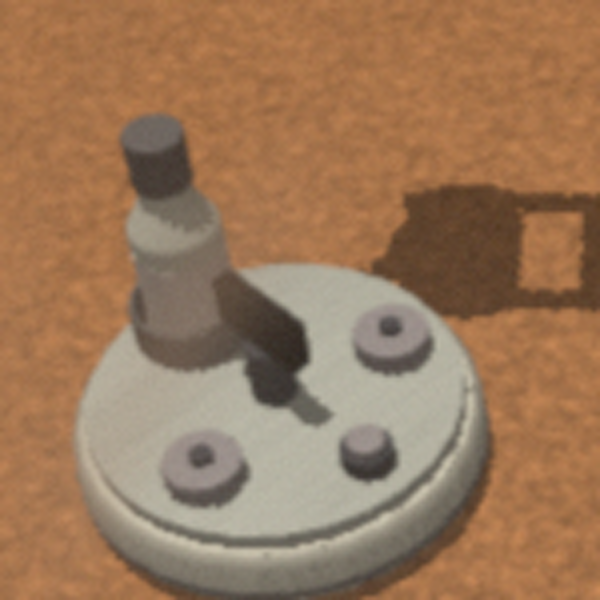

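View pics/t11.png

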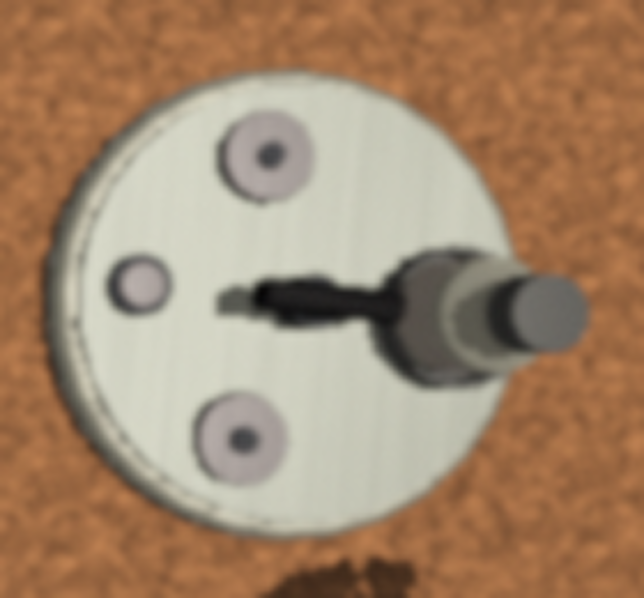

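View pics/s11f.png

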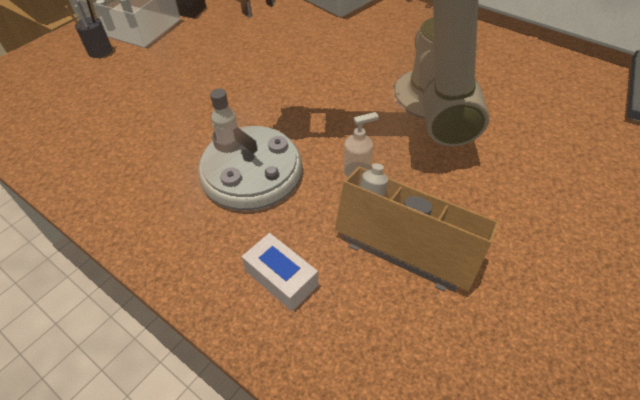

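Run:
```python
from h import *
np.set_printoptions(precision=4,suppress=True)
S=lambda *p:z(p,(180,60),4)
top=tri(S(154,132),z3(547,313));print("captop",*top)
print("pin",*tri(S(367,441),z3(142,283)))
# compare carousel crop before/after for rotation
a=cv2.cvtColor(cv2.imread("pics/t3.png"),6)[80:500,60:330];b=cv2.cvtColor(cv2.imread("pics/t11.png"),6)[80:500,60:330]
print(cv2.phaseCorrelate(np.float32(a[150:250,20:140]),np.float32(b[150:250,20:140])))
A=cv2.cvtColor(cv2.imread("pics/s3.png"),6)[160:184,258:290];B=cv2.cvtColor(cv2.imread("pics/s11f.png"),6)[160:184,258:290]
print(cv2.phaseCorrelate(np.float32(A),np.float32(B)))
# predicted upright cap-top pixels
c=np.array([.547,-.2875,.212]);print(proj("scene",c),S(154,132),proj("top",c),z3(547,313))
```

```text
captop [ 0.5491 -0.2811  0.2156] 0.6491698924422761
pin [ 0.5683 -0.1255  0.0789] 0.3616166886141964
((-0.018822732516554197, 0.07124477720142153), 0.875702044169108)
((0.017470342712803344, -0.1672394452296544), 0.9921444375067949)
[[217.5615  92.4682]] [218.125  92.625] [[471.2995 218.3714]] [468.5217 217.6522]
```

```bash
python3 -c "
from rig import env
print(env.close_job())"
```

```text
the job is handed in; nothing more can be done
None
```

The job is handed in at about 22 s of the 72 s allowed: the bottle stands in the carousel's cup, released, with the carousel locked. No verdict was reported, so this rests on my own checks.

**What I did:**
- **Locking:** I turned the carousel clockwise by about 1.24 rad. The torque on the wrist dipped from about 0.3 to 0.05 N m, then climbed to 1.35 N m, and I backed off and let go.
- **Loading:** I took the bottle by its cap and lifted it along the carton's lean. In the cup I swung it upright against the inner wall, pressed it to the floor, let go and withdrew.

**Last checks:**
- **Pin:** It measured 78.9 mm, and its head rests on its collar. An earlier look after locking gave 80 to 83 mm, a spread I put down to camera bias of about 2 mm. The pictures before and after loading show no shift of the pin or carousel.
- **Bottle:** The cap top measured (0.549, −0.281, 0.216) m against an expected (0.547, −0.2875, 0.212) m. That is about 7 mm off, or about 4 mm once camera bias is allowed for. It puts the bottle upright and fully down, within the tolerances. I did not measure the bottle's middle directly.
- **Other things:** The can, jar, dispenser and glove box look unmoved in the final picture. The arm was clear, with about 0.7 N on the wrist.

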